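# Close up the chopstick drawer and the pickle box

## Robot

A 7-joint arm with a two-finger parallel gripper is mounted at the origin on the work surface. World frame = base frame: x ahead of the robot, y to its left, z up, the work surface at z = 0. Lengths are in m, angles in rad, forces in N, time in s.
With the tool pointing down it reaches from about 0.4 to 0.9 m from the base axis. Payload 5.5 kg.
Tool frame: the origin (TCP) lies at the very end of the fingers, on their centre line; the grasp point (between the pads) lies 19 mm behind it; z points along the fingers, y is the line along which they close (so a half turn about z gives the same grasp; the last joint's range is limited). The gripper opens to 92 mm and grips with 3 to 60 N. Pads are 19 mm wide; open, the fingers measure 130 mm over their backs; the gripper's body (75 mm by 190 mm) begins 47 mm behind the grasp point.
Start: joints at [-1.008, 0.501, -0.427, 1.55, 0.221, 1.138, -0.21], TCP at [0.192, 0.621, 0.227] pointing down, gripper open.
Joint ranges: [-2.88, 2.88], [-0.31, 2.03], [-1.54, 1.56], [0.2, 2.42], [-1.41, 4.55], [0.19, 2.02], [-2.57, 2.57]. Speed limits (rad/s): [2.57, 2.57, 3.14, 3.14, 3.14, 3.14, 3.14].

## Interface

Orientations are given as a unit quaternion [x, y, z, w].
In Python, from bench import telemetry, imaging, arm gives the robot as it stands.
- The arm moves only by the shell command python3 -m creep 'ROWS'. ROWS is JSON, one flat list of numbers, 7 for each row, row after row: the shift along the world's x, y, z in cm, then the turn, a rotation vector about the world's x, y, z in degrees, then the finger opening in cm, from 0 to 9.18. A call has 1 to 12 rows; each row is the pose to reach, as a shift and turn from the pose commanded when the call began; what a row does not reach only later rows make up. A row lasts 1/12 s, in which the tool goes at most 41.7 mm and 7.16 degrees, less where a joint would pass 70% of its speed; a pose out of reach is approached as far as the arm can. A call with a gripper value outside its range is refused whole. The fingers move at their own pace and stop on an object; the grip force is fixed at half the most. Time passes only in rows, so rows that repeat a pose let the fingers close. It gives the time, the measured TCP pose, the force, the opening and the grip force at its end, in the units of the state.
- telemetry.state(): the state, without advancing time (a new reading comes with each control period).
- imaging.grab_frame(name): name is "scene" or "top"; returns a dict with "frame" (384x512x3 uint8, red, green, blue), "fx", "fy", "cx", "cy" (pixels), "rvec" (rotation vector, rad) and "tvec" (3), from world to camera coordinates, as OpenCV has them. Camera axes: x right, y down, z forward; pixel columns grow to the right and rows downward; lengths in m; the calibration is good to about 2 mm. A picture is of the moment at which its call begins. There is no depth.
- arm.hand_in(): hands the job in; it is judged then, once.
The state is a dict: "t": time; "joint_positions": joint angles; "qvel": joint speeds; "tau": joint torques, N m; "tcp_pos": TCP position; "orientation": TCP orientation; "contact_force": force on the tool from outside, world axes, zero at the start; "torque": the same for the moment, N m; "finger_gap": finger opening in m; "grasp_force": force on a finger pad.
Only numpy, scipy, OpenCV 4.12 (cv2) and the standard library are available. Lean on these libraries where they do the work, as an engineer would, in place of code of your own. Each camera call takes 0.05 s, during which the arm holds its last target. There are 200 camera calls.

## Task

Tidy the counter for the next guest with your fingertips: push the drawer of the larger chest (the one with the chopsticks) fully shut, and push the lid of the pickle box down until it lies closed, in either order. Push gently, grasp or lift nothing and keep the pickle box in its place. Leave the smaller chest's open drawer just as it is, it is still to be refilled, and do not disturb the tableware.

Things in the scene. Friction and masses are not known exactly. Their poses are not given: they have to be found in the camera images.
- chop_chest: the chopstick chest, the larger of two dark wood chests: 120 mm wide (y), 250 mm deep (x), 75 mm tall, fixed to the table. Origin: on the table under the middle of the front edge of its carcass; its x points from the front into the chest, level, z up. One drawer, which slides out along -x; chopsticks lie in it
- chop_drawer (a joint): how far the chopstick drawer is pulled out, m: 0 = fully shut, up to 0.13. Slides with about 1.2 N of friction (plus 5 N per m/s), no spring or catch; stays where it is left
- chop_front (a point): middle of the outer face of the chopstick drawer's front, moves with the drawer: a plain upright panel without a handle, 118 mm wide, 69 mm tall, from 4 to 73 mm above the table; this point is 37.5 mm above the table, and 12 mm before the carcass front when shut
- pick_chest: the toothpick chest, the smaller dark wood chest: 75 mm wide, 130 mm deep, 58 mm tall, fixed to the table; origin and axes as for the chopstick chest. Its one drawer is empty and stays open
- pick_drawer (a joint): how far the toothpick drawer is pulled out, m: 0 = shut, up to 0.08
- pick_front (a point): middle of the outer face of the toothpick drawer's front, 29 mm above the table, moves with the drawer; panel 73 mm wide, 52 mm tall
- pickle_box: the pickle box, an open dark wood box with sliced pickles in it, 110 mm deep (x), 150 mm wide (y), 65 mm tall, about 0.75 kg, standing loose on the table; origin: centre of its underside, z up, its -x side faces the robot. Its lid is hinged along its far (+x) rim
- lid (a joint): angle of the pickle box lid, rad: 0 = shut, flat on the rim; 1.57 = standing upright; opens up and away from the robot, to at most 1.9. Stiff hinge (about 0.11 N m): it stays where it is left
- lid_hinge (a point): middle of the lid's hinge line, 65.5 mm above the table, on the lid's inner face; its position does not change as the lid swings, but its axes turn with the lid: its z axis is the normal of the lid's outer face and its -x axis runs from hinge to free edge
- lid_edge (a point): middle of the lid's free edge, on its outer face (the upper one when shut): 110 mm from the hinge. The lid is a plain board 110 x 150 x 8 mm, about 0.12 kg, without a handle
- teacup: blue-glazed teacup, 66 mm across, 72 mm tall, loose; origin: centre of its underside
- sauce_dish: small brown sauce dish, 64 mm across, 16 mm tall, loose; origin: centre of its underside
- rice_bowl: white bowl, 120 mm across, 65 mm tall, loose; origin: centre of its underside
- soup_bowl: dark red bowl, 116 mm across, 70 mm tall, loose; origin: centre of its underside
- cutlet_plate: grey plate with a sliced cutlet, 210 mm across, 35 mm tall, loose; origin: centre of its underside
- soy_bottle: soy bottle, 52 mm across, 140 mm tall, loose; origin: centre of its underside

How it is judged:
By the outcome, as a careful person would: the job done as asked, in the order asked, and still so for the second after the job is handed in, with the robot touching nothing.
It also fails if it takes over 58 s, if anything falls off the work surface, if the arm or the gripper's body presses on something with over 40 N, if the wrist force passes 120 N, or if a joint passes its speed limit or range.

## Working session

There is one attempt and no reset: what is moved stays moved. The work goes in short steps, Python scripts to look and compute and a shell command to move; the robot and the scene stay as the last step left them, time stands still between calls to the robot, and variables do not carry over. Pictures are saved under pics/ and viewed, at most 10 in all, crops included, and the job is handed in when it is done.

```bash
mkdir -p pics
python3 - <<'E'
from bench import telemetry, imaging
import cv2
for n in ("scene","top"):
    d=imaging.grab_frame(n); cv2.imwrite(f"pics/{n}0.png",d["frame"][:,:,::-1])
    R=cv2.Rodrigues(d["rvec"])[0]; print(n,d["fx"],d["cx"],d["cy"],(-R.T@d["tvec"].ravel()).round(3),R.round(2).tolist())
print(telemetry.state())
E
```

```text
scene 408.4261308797156 254.429041697718 193.60235786530117 [1.333 0.349 1.267] [[-0.34, 0.94, 0.01], [0.74, 0.28, -0.61], [-0.58, -0.2, -0.79]]
top 499.9792271594386 257.94266660611504 188.0613444020672 [0.213 0.025 1.702] [[-0.01, -1.0, -0.01], [-0.99, 0.01, -0.16], [0.16, 0.0, -0.99]]
{'t': 0.1, 'joint_positions': array([-1.00776747,  0.50174136, -0.4267914 ,  1.55135549,  0.22082571,
        1.1383292 , -0.21027454]), 'qvel': array([-8.89486651e-05, -6.33533837e-04, -1.07602055e-03, -4.90974159e-03,
        1.34594906e-04,  2.33398783e-04, -9.59309487e-04]), 'tau': array([-1.13811193e-02, -5.67874074e+01, -5.83841443e+00, -2.79913419e+01,
       -6.88784220e-02,  2.41954566e-02,  3.62584296e-05]), 'tcp_pos': array([0.19184801, 0.62036697, 0.22578448]), 'orientation': array([ 1.49317638e-01,  9.88788883e-01, -8.76526426e-04, -1.42668348e-04]), 'contact_force': array([-0.51019935,  0.94487796,  0.85248814]), 'torque': array([-0.03610511,  0.01794093,  0.03758465]), 'grasp_force': 0.0, 'finger_gap': 0.09158653921597165}
```

View pics/scene0.png

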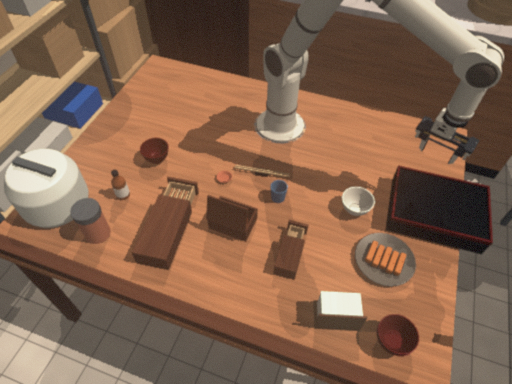

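View pics/top0.png

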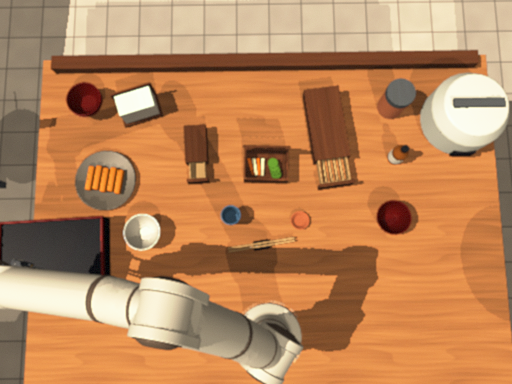

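The scene view shows the big chest at (165,225), its drawer out to (182,185), the pickle box at (232,215) with its lid up, and the small chest at (291,250). In the top view the big drawer front is at about (337,186), the box at (266,165), the small drawer at (197,182), the cup at (232,215) and the sauce dish at (300,219).

Run:
```python
import cv2
a=cv2.imread("pics/top0.png")[75:265,180:370]
cv2.imwrite("pics/topc.png",cv2.resize(a,None,fx=3,fy=3,interpolation=cv2.INTER_CUBIC))
a=cv2.imread("pics/scene0.png")[140:280,120:320]
cv2.imwrite("pics/scenec.png",cv2.resize(a,None,fx=4,fy=4,interpolation=cv2.INTER_CUBIC))
```

```text
(no output)
```

View pics/topc.png

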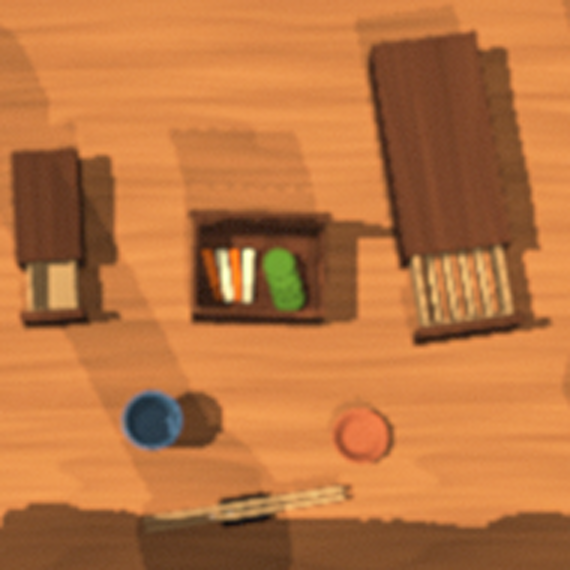

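View pics/scenec.png

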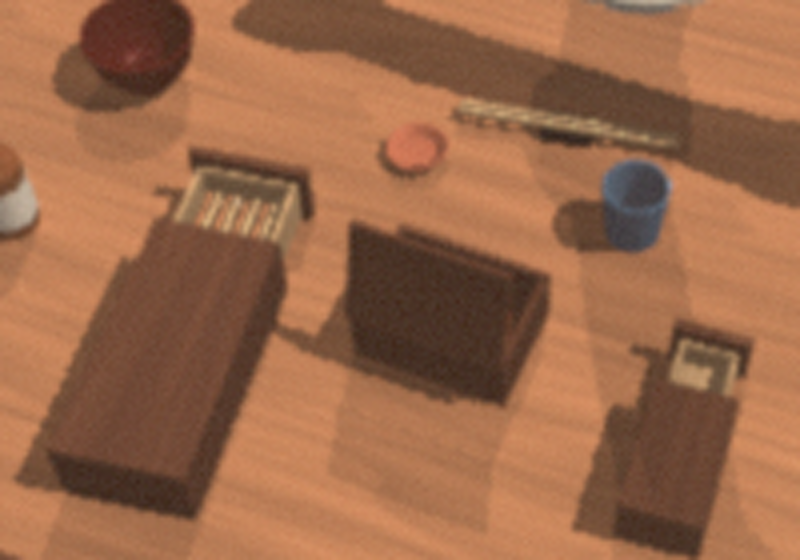

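The crops give these pixels. In the top crop (3x), the big chest's top corners are (372,45), (475,33), (507,244) and (403,265), and its drawer front runs (416,342)–(522,327). The box rim spans x 193–325, with its front at y≈320, and the upright lid's edge is at y≈212. In the scene crop (4x), the lid's free edge runs (350,222)–(515,275).

```bash
cat > h.py <<'E'
from bench import telemetry, imaging
import cv2, numpy as np
C={n:imaging.grab_frame(n) for n in ("scene","top")}
def ray(n,p):
    d=C[n]; R=cv2.Rodrigues(d["rvec"])[0]; o=-R.T@np.ravel(d["tvec"])
    return o,R.T@np.array([(p[0]-d["cx"])/d["fx"],(p[1]-d["cy"])/d["fy"],1])
def on(n,p,z):
    o,v=ray(n,p); return o+v*(z-o[2])/v[2]
def T(p): return (p[0]/3+180,p[1]/3+75)
def S(p): return (p[0]/4+120,p[1]/4+140)
def two(pt,ps):
    a,u=ray("top",pt); b,v=ray("scene",ps)
    k=np.linalg.lstsq(np.c_[u,-v],b-a,rcond=None)[0]; A=a+k[0]*u;B=b+k[1]*v
    return (A+B)/2,np.linalg.norm(A-B)
E
python3 - <<'E'
from h import *
np.set_printoptions(precision=3,suppress=True)
print("chest top z.075");
for p in [(372,45),(475,33),(507,244),(403,265)]: print("T",on("top",T(p),.075))
for p in [(285,258),(160,225),(50,455),(190,488)]: print("S",on("scene",S(p),.075))
print("front top")
for p in [(415,332),(522,318)]: print("T73",on("top",T(p),.073))
for p in [(416,342),(522,327)]: print("T4",on("top",T(p),.004))
for p in [(192,150),(312,172)]: print("S73",on("scene",S(p),.073))
print("box")
for p in [(193,313),(325,313)]: print("front rim",on("top",T(p),.065))
for p in [(193,322),(325,322)]: print("front bottom",on("top",T(p),.0))
for p in [(505,403),(365,358),(550,320)]: print("S bottom",on("scene",S(p),0))
for p in [(550,274),(400,228)]: print("S rim front",on("scene",S(p),.065))
print("lid edge",two(T((192,211)),S((350,222))),two(T((330,214)),S((515,275))))
print("dish rim",on("top",T((362,435)),.016),"cup",on("top",T((152,420)),.072))
print("pick front",on("top",T((22,320)),.055),on("top",T((88,320)),.055))
print("sticks",on("top",T((145,523)),.01),on("top",T((350,492)),.01))
print(C["top"]["frame"].shape, telemetry.state()["t"])
E
```

```text
chest top z.075
T [ 0.818 -0.131  0.075]
T [ 0.831 -0.248  0.075]
T [ 0.585 -0.274  0.075]
T [ 0.563 -0.158  0.075]
S [ 0.592 -0.147  0.075]
S [ 0.598 -0.27   0.075]
S [ 0.842 -0.241  0.075]
S [ 0.829 -0.119  0.075]
front top
T73 [ 0.487 -0.169  0.073]
T73 [ 0.501 -0.288  0.073]
T4 [ 0.487 -0.178  0.004]
T4 [ 0.503 -0.301  0.004]
S73 [ 0.507 -0.285  0.073]
S73 [ 0.491 -0.167  0.073]
box
front rim [0.513 0.075 0.065]
front rim [ 0.511 -0.071  0.065]
front bottom [0.515 0.077 0.   ]
front bottom [ 0.513 -0.075  0.   ]
S bottom [0.622 0.076 0.   ]
S bottom [ 0.622 -0.061  0.   ]
S bottom [0.523 0.083 0.   ]
S rim front [0.518 0.08  0.065]
S rim front [ 0.518 -0.067  0.065]
lid edge (array([0.615, 0.011, 0.231]), np.float64(0.12948029980635034)) (array([ 0.589, -0.003,  0.14 ]), np.float64(0.14530825210304343))
dish rim [ 0.38  -0.113  0.016] cup [0.394 0.121 0.072]
pick front [0.51  0.266 0.055] [0.509 0.193 0.055]
sticks [0.285 0.132 0.01 ] [ 0.317 -0.098  0.01 ]
(384, 512, 3) 0.2
```

Run:
```python
from h import *
np.set_printoptions(precision=3,suppress=True)
print(two(T((192,211)),S((515,275))),two(T((330,214)),S((350,222))))
for z in (.165,.175): print(z,on("top",T((192,211)),z),on("top",T((330,214)),z),on("scene",S((350,222)),z),on("scene",S((515,275)),z))
```

```text
(array([0.602, 0.075, 0.171]), np.float64(0.005379487444400718)) (array([ 0.598, -0.073,  0.17 ]), np.float64(0.00015515133497175798))
0.165 [0.604 0.072 0.165] [ 0.599 -0.073  0.165] [ 0.595 -0.075  0.165] [0.597 0.076 0.165]
0.175 [0.602 0.072 0.175] [ 0.597 -0.072  0.175] [ 0.601 -0.071  0.175] [0.604 0.078 0.175]
```

The lid's free edge is at x 0.600, z 0.171. That is 0.108 m from the hinge at (0.624, 0.0655), against 0.110 given, so the lid angle is about 77°. I'll do the lid first: travel high with the fingers closed, then come down behind it.

```bash
python3 -m creep '[1,-1.5,3,0,0,1,0, 3.5,-4.5,5,0,0,3,0, 6,-7.7,5,0,0,5,0, 8.5,-11,5,0,0,7,0, 11,-14,5,0,0,9,0, 13.5,-17.5,5,0,0,11,0, 16,-20.7,5,0,0,13,0, 18.5,-24,5,0,0,15,0, 21,-27.2,5,0,0,17,0, 23.5,-30.5,5,0,0,17,0, 26,-33.7,5,0,0,17,0, 28.5,-37,5,0,0,17,0]'
```

```text
t: 1.3
tcp_pos: [0.4778, 0.2493, 0.2771]
orientation: [0.001, 1.0, 0.0, 0.0]
contact_force: [0.9, 0.8, -0.1]
finger_gap: 0.0164
grasp_force: 0.0
```

```bash
python3 -m creep '[2.4,-3.1,0,0,0,0,0, 4.8,-6.2,0,0,0,0,0, 7.2,-9.3,0,0,0,0,0, 9.6,-12.4,0,0,0,0,0, 12,-15.6,0,0,0,0,0, 14.4,-18.7,0,0,0,0,0, 16.8,-21.8,0,0,0,0,0, 19.3,-25,0,0,0,0,0, 19.3,-25,-3,0,0,0,0, 19.3,-25,-6,0,0,0,0, 19.3,-25,-9,0,0,0,0, 19.3,-25,-11.5,0,0,0,0]'
python3 - <<'E'
import h,cv2,numpy as np
a=h.C["scene"]["frame"][100:280,120:320,::-1]
cv2.imwrite("pics/s2.png",cv2.resize(a,None,fx=3,fy=3,interpolation=cv2.INTER_CUBIC))
E
```

```text
t: 2.3
tcp_pos: [0.6692, 0.0007, 0.1594]
orientation: [0.002, 1.0, 0.0, -0.001]
contact_force: [-0.1, -1.3, -0.5]
finger_gap: 0.0003
grasp_force: 0.0
```

View pics/s2.png

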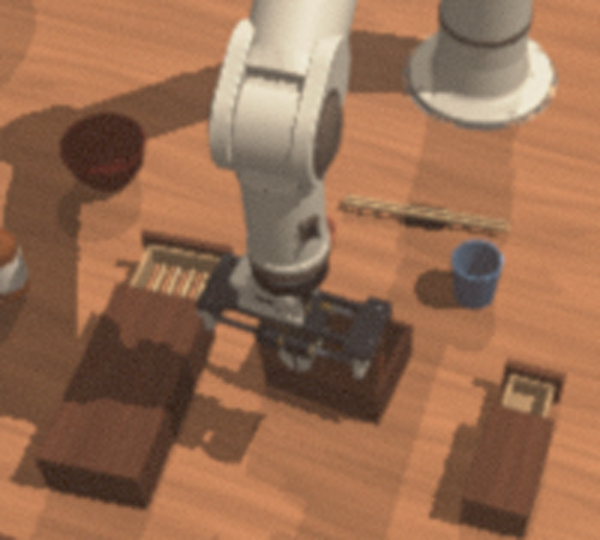

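The closed fingers are behind the lid, with the tips at about (300,355) in the crop, and nothing is touched. Now I push the lid slowly along its arc.

```bash
python3 -m creep '[-1.5,0,0,0,0,0,0, -3,0,0,0,0,0,0, -4,0,0,0,0,0,0, -4.5,0,0,0,0,0,0, -5,0,0,0,0,0,0, -5.5,0,-0.1,0,0,0,0, -6,0,-0.2,0,0,0,0, -6.5,0,-0.3,0,0,0,0, -7,0,-0.5,0,0,0,0, -7.4,0,-0.7,0,0,0,0, -7.7,0,-0.9,0,0,0,0, -7.7,0,-0.9,0,0,0,0]'; python3 -c "
from bench import telemetry as t;print(t.state()['contact_force'])"
```

```text
t: 3.4
tcp_pos: [0.5917, 0.0009, 0.152]
orientation: [0.002, 1.0, -0.0, -0.001]
contact_force: [-0.1, -1.2, 0.6]
finger_gap: 0.0003
grasp_force: 0.1
[-0.07311755 -1.16515229  0.62333272]
```

```bash
python3 -m creep '[-0.5,0,-0.3,0,0,0,0, -1,0,-0.6,0,0,0,0, -1.5,0,-0.9,0,0,0,0, -2,0,-1.3,0,0,0,0, -2.4,0,-1.7,0,0,0,0, -2.8,0,-2.1,0,0,0,0, -3.2,0,-2.5,0,0,0,0, -3.6,0,-3,0,0,0,0, -3.9,0,-3.5,0,0,0,0, -4.2,0,-4,0,0,0,0, -4.5,0,-4.5,0,0,0,0, -4.5,0,-4.5,0,0,0,0]'
python3 - <<'E'
import h,cv2,numpy as np
a=h.C["scene"]["frame"][100:280,120:320,::-1]
cv2.imwrite("pics/s3.png",cv2.resize(a,None,fx=3,fy=3,interpolation=cv2.INTER_CUBIC))
E
```

```text
t: 4.4
tcp_pos: [0.5464, 0.0008, 0.1063]
orientation: [0.002, 1.0, -0.0, -0.001]
contact_force: [0.1, 0.4, 0.1]
finger_gap: 0.0003
grasp_force: 0.0
```

View pics/s3.png

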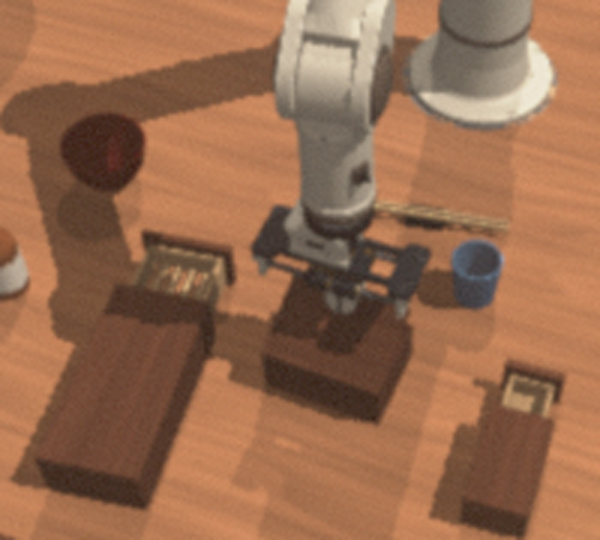

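The lid has followed the fingers to about 20°, and the box has not moved. Now I press it shut.

```bash
python3 -m creep '[-0.2,0,-0.5,0,0,0,0, -0.4,0,-1,0,0,0,0, -0.5,0,-1.5,0,0,0,0, -0.6,0,-2,0,0,0,0, -0.7,0,-2.4,0,0,0,0, -0.8,0,-2.8,0,0,0,0, -0.8,0,-3,0,0,0,0, -0.8,0,-3.1,0,0,0,0, -0.8,0,-3.1,0,0,0,0]'
```

```text
t: 5.25
tcp_pos: [0.5396, 0.001, 0.0764]
orientation: [0.002, 1.0, -0.0, -0.0]
contact_force: [-0.4, 0.1, -0.4]
finger_gap: 0.0
grasp_force: 0.0
```

```bash
python3 -m creep '[0,0,-0.1,0,0,0,0, 0,0,-0.2,0,0,0,0, 0,0,-0.3,0,0,0,0, 0,0,-0.3,0,0,0,0]'; python3 -m creep '[0,0,-0.1,0,0,0,0, 0,0,-0.2,0,0,0,0, 0,0,-0.2,0,0,0,0]'
```

```text
t: 5.58
tcp_pos: [0.54, 0.0009, 0.0739]
orientation: [0.002, 1.0, -0.0, 0.0]
contact_force: [0.2, 0.8, 0.5]
finger_gap: 0.0004
grasp_force: 0.3
t: 5.83
tcp_pos: [0.5401, 0.001, 0.0736]
orientation: [0.002, 1.0, -0.0, 0.0]
contact_force: [-7.2, 0.1, 16.2]
finger_gap: 0.0004
grasp_force: 8.4
```

The reaction is 16 N with the tip at z 0.0736, against 0.0735 expected for a shut lid, so it is shut. I retreat upward and go to the drawer front.

```bash
python3 -m creep '[0,0,0.5,0,0,0,0, 0,0,2,0,0,0,0, 0,0,5,0,0,0,0, 0,0,9,0,0,0,0, -1.3,-3.5,9,0,0,2,0, -2.6,-7,9,0,0,4,0, -3.9,-10.5,9,0,0,6.7,0, -5.2,-14,9,0,0,6.7,0, -6.5,-17.5,9,0,0,6.7,0, -7.8,-21,9,0,0,6.7,0, -8.5,-23.3,9,0,0,6.7,0, -8.5,-23.3,9,0,0,6.7,0]'
python3 - <<'E'
import h,cv2,numpy as np
a=h.C["top"]["frame"][75:265,180:370,::-1]; b=h.C["scene"]["frame"][110:300,130:320,::-1]
cv2.imwrite("pics/ts4.png",cv2.resize(np.hstack([a,b]),None,fx=2.1,fy=2.1,interpolation=cv2.INTER_CUBIC))
E
```

```text
t: 6.83
tcp_pos: [0.4522, -0.2388, 0.1619]
orientation: [-0.052, 0.999, -0.002, -0.0]
contact_force: [0.2, 0.4, 0.2]
finger_gap: 0.0004
grasp_force: 0.0
```

View pics/ts4.png

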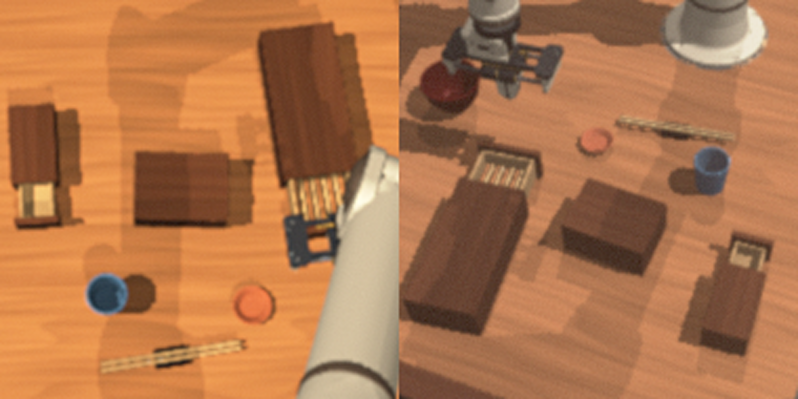

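The lid lies flat, the drawer is untouched, and the fingers are in front of the drawer panel, at about (510,85) in the right half. Now down.

```bash
python3 -m creep '[0,0,-3.5,0,0,0,0, 0,0,-7,0,0,0,0, 0,0,-9.5,0,0,0,0, 0,0,-11,0,0,0,0, 0,0,-11.6,0,0,0,0, 0,0,-11.6,0,0,0,0]'
```

```text
t: 7.43
tcp_pos: [0.4545, -0.2299, 0.0443]
orientation: [-0.058, 0.998, 0.001, -0.001]
contact_force: [0.2, -0.6, 0.2]
finger_gap: 0.0005
grasp_force: 0.0
```

```bash
python3 -m creep '[1,0.12,0,0,0,0,0, 2,0.23,0,0,0,0,0, 2.7,0.32,0,0,0,0,0, 3.4,0.4,0,0,0,0,0, 4,0.47,0,0,0,0,0, 4.6,0.54,0,0,0,0,0, 5.2,0.61,0,0,0,0,0, 5.8,0.68,0,0,0,0,0, 6.4,0.75,0,0,0,0,0, 7,0.82,0,0,0,0,0, 7.6,0.89,0,0,0,0,0, 8.2,0.96,0,0,0,0,0]'
```

```text
t: 8.43
tcp_pos: [0.5374, -0.2221, 0.0456]
orientation: [-0.057, 0.998, 0.0, -0.0]
contact_force: [-2.1, 0.7, 1.8]
finger_gap: 0.0002
grasp_force: 0.8
```

```bash
python3 -m creep '[0.3,0.04,0,0,0,0,0, 0.6,0.07,0,0,0,0,0, 0.9,0.1,0,0,0,0,0, 1.2,0.14,0,0,0,0,0, 1.4,0.16,0,0,0,0,0, 1.6,0.19,0,0,0,0,0, 1.6,0.19,0,0,0,0,0]'; python3 -m creep '[0.2,0.02,0,0,0,0,0, 0.4,0.05,0,0,0,0,0, 0.4,0.05,0,0,0,0,0]'
```

```text
t: 9.02
tcp_pos: [0.5534, -0.2204, 0.0457]
orientation: [-0.057, 0.998, -0.0, 0.0]
contact_force: [0.4, -0.1, -0.1]
finger_gap: 0.0003
grasp_force: 0.1
t: 9.27
tcp_pos: [0.5574, -0.2201, 0.0458]
orientation: [-0.057, 0.998, -0.0, 0.0]
contact_force: [-1.0, 0.5, 0.7]
finger_gap: 0.0006
grasp_force: 0.2
```

```bash
for i in 1; do python3 -m creep '[0.2,0.02,0,0,0,0,0, 0.4,0.05,0,0,0,0,0, 0.4,0.05,0,0,0,0,0]'; done; python3 -m creep '[0.2,0.02,0,0,0,0,0, 0.3,0.04,0,0,0,0,0, 0.3,0.04,0,0,0,0,0]'
```

```text
t: 9.52
tcp_pos: [0.558, -0.2201, 0.0454]
orientation: [-0.057, 0.998, 0.0, -0.003]
contact_force: [-7.9, 0.0, 5.1]
finger_gap: 0.0006
grasp_force: 4.0
t: 9.77
tcp_pos: [0.558, -0.2201, 0.045]
orientation: [-0.056, 0.998, 0.001, -0.005]
contact_force: [-14.1, -0.6, 9.8]
finger_gap: 0.0001
grasp_force: 7.2
```

It hit a hard stop at x 0.558, exactly where the shut position was expected. I retreat and look.

```bash
python3 -m creep '[-0.5,-0.06,0,0,0,0,0, -1.5,-0.18,0,0,0,0,0, -3.5,-0.4,0,0,0,0,0, -6,-0.7,0,0,0,0,0, -8,-0.9,1,0,0,0,0, -8,-0.9,4,0,0,0,0, -8,-0.9,8,0,0,0,0, -8,-0.9,12,0,0,0,0, -11,-0.9,15,0,0,0,0, -14,-0.9,18,0,0,0,0, -16,-0.9,20,0,0,0,0, -16,-0.9,20,0,0,0,0]'
python3 - <<'E'
import h,cv2,numpy as np
a=h.C["top"]["frame"][75:265,180:370,::-1]; b=h.C["scene"]["frame"][110:300,130:320,::-1]
cv2.imwrite("pics/ts5.png",cv2.resize(np.hstack([a,b]),None,fx=2.1,fy=2.1,interpolation=cv2.INTER_CUBIC))
E
```

```text
t: 10.77
tcp_pos: [0.4026, -0.2301, 0.2505]
orientation: [-0.055, 0.998, -0.002, 0.003]
contact_force: [0.2, 0.1, -0.6]
finger_gap: 0.0005
grasp_force: 0.0
```

View pics/ts5.png

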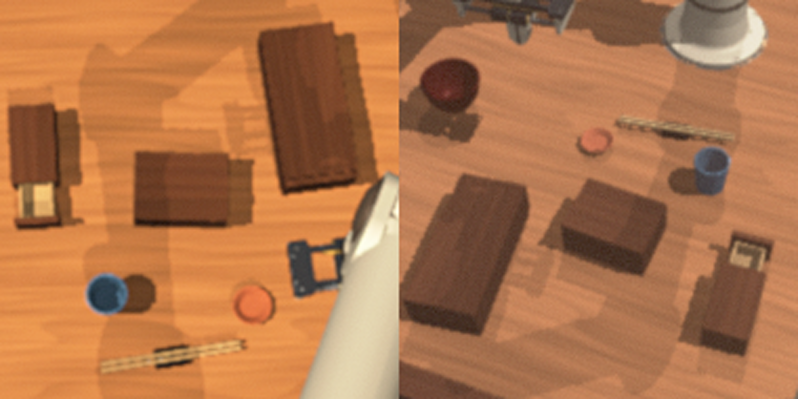

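The chopstick drawer is shut, the lid is flat, and the small drawer, cup, dish and bowl are where they were. The arm is clear of everything.

```bash
python3 -c "
from bench import arm
print(arm.hand_in())"
```

```text
the job is handed in; nothing more can be done
None
```

I pushed the chopstick drawer fully shut and the pickle box lid closed, left the toothpick drawer open and the tableware undisturbed, and handed the job in at about 11 s.

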